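Set the twist-lock hold-down on a stack of blanks

ROBOT

A 6-joint arm with a two-finger parallel gripper is mounted at the origin on the work surface. World frame = base frame: x ahead of the robot, y to its left, z up, the work surface at z = 0. Lengths are in mm, angles in rad, forces in N, time in s.
With the tool pointing down it reaches from about 275 to 750 mm from the base axis. Payload 10.2 kg.
Tool frame: the origin (TCP) lies at the very end of the fingers, on their centre line; the grasp point (between the pads) lies 19 mm behind it; z points along the fingers, y is the line along which they close (so a half turn about z gives the same grasp; the last joint's range is limited). The gripper opens to 88 mm and grips with 3 to 60 N. Pads are 18 mm wide; open, the fingers measure 123 mm over their backs; the gripper's body (75 mm by 187 mm) begins 45 mm behind the grasp point.
Start: joints at [-1.362, 0.313, 1.498, -0, 1.331, -0.223], TCP at [219.704, -476.824, 204.32] pointing down, gripper open.
Joint ranges: [-2.94, 2.94], [-0.97, 2.17], [0.19, 2.56], [-1.23, 4.37], [0.02, 3.11], [-2.88, 2.88]. Speed limits (rad/s): [2.39, 2.39, 3.01, 3.14, 3.14, 3.14].

INTERFACE

Orientations are given as a 3x3 rotation matrix whose columns are the frame's x, y, z axes.
In Python, from bench import bot gives the robot as it stands.
- The arm moves only by the tool drive_tool, never from a script. Its argument "deltas" is a list of rows, each a list of 2 entries, a list of its own where there are three numbers: the shift along the tool's x, y, z in mm, then the turn, a rotation vector about the tool's x, y, z in rad. In form: [[[x, y, z], [ax, ay, az]], ...]. A call has 1 to 20 rows; each row shifts and turns the commanded pose from where the row before left it, along the tool's axes as they then stand; what a row does not reach is not made up. A row lasts 1/12 s, in which the tool goes at most 41.7 mm and 7.16 degrees, less where a joint would pass 70% of its speed; a pose out of reach is approached as far as the arm can. A call with a gripper value outside its range is refused whole. "gripper" is the opening, from 0 (shut) to 1 (fully open), set as the call begins (left out, the last holds). The fingers move at their own pace and stop on an object; "force" is the grip in N (left out, the last holds). Time passes only in rows, so rows that do not move let the fingers close. It gives the time, the measured TCP pose, the force, the opening and the grip force at its end, in the units of the state.
- bot.observe(): the state, without advancing time (a new reading comes with each control period).
- bot.capture(name): name is "side" or "top" or "wrist"; returns (picture, depth): 384x512x3 uint8, red, green, blue; 384x512 float32, mm along the optical axis (not along the pixel's ray), 0 where there is no reading.
- bot.camera_params(name): a dict with "fx", "fy", "cx", "cy" (pixels), "eye" and "orientation" of the camera in the world. Camera axes: x right, y up, looking along -z (the intrinsics and any distortion apply to the point x, -y, -z); pixel columns grow to the right and rows downward; lengths in mm; the calibration is good to about 2 mm. A picture is of the moment at which its call begins: read the wrist's pose just before it. camera_params takes no time and is no camera call; for the wrist camera it gives the pose at the moment of the call.
- bot.close_job(): hands the job in; it is judged then, once.
The state is a dict: "time": time; "joints": joint angles; "qd": joint speeds; "joint_efforts": joint torques, N m; "position": TCP position; "eef_rot": TCP orientation; "wrist_force": force on the tool from outside, world axes, zero at the start; "moment": the same for the moment, N m; "width": opening from 0.0 (shut) to 1.0 (fully open); "grasp_force": force on a finger pad.
Only numpy, scipy, OpenCV 4.12 (cv2) and the standard library are available. Lean on these libraries where they do the work, as an engineer would, in place of code of your own. Each camera call takes 0.05 s, during which the arm holds its last target. There are 200 camera calls.

TASK

Twist the hold-down's rod by its cross-bar counter-clockwise to unlock it, push the rod down until its rubber foot bears on the stack of sheet blanks with about 8 N, and twist the bar back fully to lock it there. Then let go: the foot must go on pressing the stack by itself, at no less than 3 N and no more than 13 N. Press gently, never above 18 N at the foot, or the blanks dent, and leave the other things on the bench where they lie.

Things in the scene. Friction and masses are not known exactly. Their poses are not given: they have to be found in the camera images.
- stand: Fixed hold-down stand. Origin: at bench height on the axis of the upright rod; z up; yaw differs. Base plate 150 (x) by 250 (y) by 20 mm, centred at local y = +40 mm; column at local y = +125 mm, 32 mm across, top at 170 mm; an arm (z 121 to 159 mm, up to 42 mm wide) runs from it to a round sleeve on the rod axis, 45 mm across, z 120 to 160 mm. Only the rod is higher.
- stack_spot (a point): Point on the rod axis, on top of the stand's base plate (20 mm above the bench), under the middle of the stack of thin metal blanks (100 mm in the stand's x by 80 mm in y, fixed). The number of blanks differs: the stack's top lies 35 to 65 mm above the bench. It is not measured, so find it by touch with the foot.
- head_grip (a point): Grip point on the black upright cross-bar on top of the rod: on the rod axis, 13 mm under the bar's top and 25 mm above its underside. The bar is 14 mm thick (its x), 64 mm long (its y), 38 mm high (z up). Height 267 mm over the bench minus joint slide; it turns and slides with the rod (22 mm across, a 28 mm ring under the bar). When locked the bar is in line with the arm.
- slide (a joint): Extension of the rod, m: 0 fully up, grows as the rod goes down, stop at 0.080. Starts between 0 and 0.02; the foot meets the stack between 0.040 and 0.070. When unlocked a spring lifts the rod with about 2 to 4 N net of weight (sliding friction about 1 N), so it must be held down until locked. When locked it holds against 20 N or more.
- twist (a joint): Twist of rod and bar about the vertical, rad: 0 locked (stop, starts here), 1.2 fully unlocked (stop); grows counter-clockwise seen from above. Clamping is full at 0 and falls off; above about 0.95 the rod slides freely. Turning takes only about 0.1 N m. It stays where it is left. The foot does not turn with it.
- foot: Round black rubber foot under the rod, 36 mm across, 9 mm thick, sprung: its pad gives 1 mm straight up into the rod for every 2 N (stop at 14 mm), so 4 mm beyond first touch gives about 8 N. Origin: where the centre of its underside is when unloaded, 105 mm above the bench minus the value of joint slide. The reading goes with the rod and does not show how far the pad has given.
- hammer: Loose hammer lying flat, 260 mm long along its x, wooden handle; origin: middle of its length, on the bench. Leave alone.
- file: Loose flat file lying on the bench, 300 mm long along its x, wooden handle 26 mm thick; origin: middle of its length, on the bench. Leave alone.
- square: Loose steel try square lying flat: stock 130 by 22 by 14 mm, blade 160 mm long; origin: middle of the stock, on the bench. Leave alone.
- easel: Small finished sheet-metal easel, about 110 mm high, 70 mm wide; origin: centre of its foot plate, on the bench. Leave alone.

How it is judged (in metres and radians):
On the way, in this order (a step that is already met when the one before it is completed fails the run):
1. the rod is twisted open (value of joint twist above 1 rad), for 0.1 s.
2. still unlocked, the foot is pressed on the stack (value of joint twist above 0.8 rad and contact force between foot and anything else above 3 N), for 0.2 s.
At the end, for the whole second after the job is handed in: The bar is twisted back to within 0.15 rad of the locked stop, and the foot, at rest and with the rod extended by more than 35 mm, presses on the stack with 3 to 13 N by itself (value of joint twist below 0.15 rad and contact force between foot and anything else between 3 and 13 N and value of joint slide above 0.035 m and linear speed of foot below 0.01 m/s); the robot touches nothing.
It fails at once if the foot pressed with more than 18 N (contact force between foot and anything else above 18 N).
It fails at once if the hammer moved by more than 20 mm (distance of hammer from where it was at the start of the episode above 0.02 m).
It fails at once if the file moved by more than 20 mm (distance of file from where it was at the start of the episode above 0.02 m).
It fails at once if the square moved by more than 20 mm (distance of square from where it was at the start of the episode above 0.02 m).
It fails at once if the easel moved by more than 20 mm (distance of easel from where it was at the start of the episode above 0.02 m).
It also fails if it takes over 50 s, if anything falls off the work surface, if the arm or the gripper's body presses on something with over 40 N, if the wrist force passes 120 N, or if a joint passes its speed limit or range.

## Working session

There is one attempt and no reset: what is moved stays moved. The work goes in short steps, Python scripts to look and compute and a tool call to move; the robot and the scene stay as the last step left them, time stands still between calls to the robot, and variables do not carry over. Pictures are saved under pics/ and viewed, at most 10 in all, crops included, and the job is handed in when it is done.

Besides the shell and the picture viewer there is one more tool, called after "Request:" as a command line: name --argument value ..., lists and objects as JSON in quotes. drive_tool: Moves the arm, as the interface text tells. Its arguments: {"type":"object","properties":{"deltas":{"type":"array"},"gripper":{"type":"number"},"force":{"type":"number"}},"required":["deltas"]}

```bash
mkdir -p pics
python3 - <<'E'
from bench import bot
import cv2,numpy as np
s=bot.observe();print({k:np.round(v,3).tolist() for k,v in s.items()})
ims=[]
for n in ("side","top"):
    p=bot.camera_params(n);print(n,p)
    im,d=bot.capture(n);np.savez(f"pics/{n}.npz",im=im,d=d,**{k:np.array(v) for k,v in p.items()})
    cv2.imwrite(f"pics/{n}.png",im[:,:,::-1])
E
```

```text
{'time': 0.0, 'joints': [-1.362, 0.313, 1.498, -0.0, 1.331, -0.223], 'qd': [-0.001, 0.0, -0.0, 0.001, -0.001, -0.001], 'joint_efforts': [0.0, -40.22, -25.227, 0.069, 0.035, -0.0], 'position': [219.65, -476.515, 203.785], 'eef_rot': [[0.908, 0.418, -0.0], [0.418, -0.908, 0.001], [0.0, -0.001, -1.0]], 'wrist_force': [0.031, 0.689, 0.836], 'moment': [0.017, 0.046, 0.02], 'grasp_force': 0.0, 'width': 1.001}
side {'fx': 389.7469789445068, 'fy': 389.7469789445068, 'cx': 254.7373767033075, 'cy': 188.41946560862132, 'eye': array([ 355.74263428, -874.64596978, 1250.52505851]), 'orientation': array([[ 0.98931219,  0.12153769, -0.08056037],
       [-0.1452229 ,  0.77162528, -0.61927759],
       [-0.01310315,  0.62435808,  0.78102835]])}
top {'fx': 391.12445092248635, 'fy': 391.12445092248635, 'cx': 253.12306458953827, 'cy': 189.47502517130053, 'eye': array([ 284.34788971,  -14.93674473, 1434.4224046 ]), 'orientation': array([[-0.00454633,  0.98843339, -0.15158748],
       [-0.9999208 , -0.00627244, -0.01091064],
       [-0.01173526,  0.15152587,  0.98838363]])}
```

View pics/side.png

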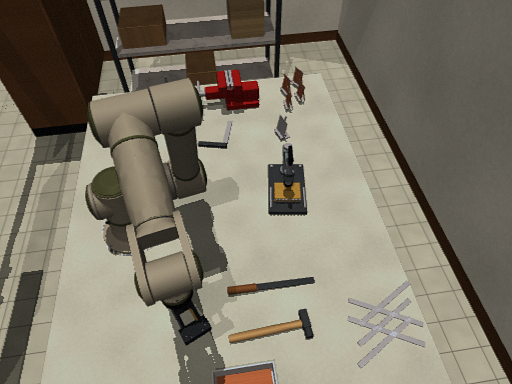

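View pics/top.png

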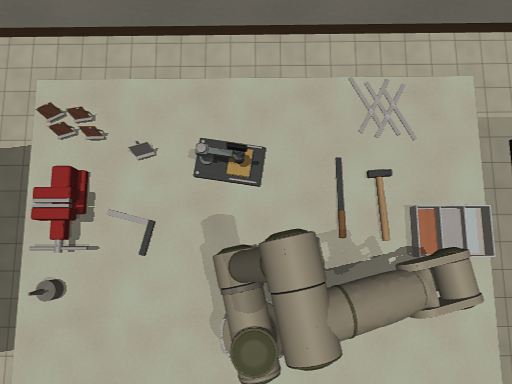

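The side view shows the stand at about (287,188) with the bar near (290,152). In the top view the stand is at (230,162), its column at (202,148) and the rod around (240,157). The easel is close by at (143,149). Next I'll convert the depth images to world points and look at enlarged crops.

```bash
cat > h.py <<'E'
import numpy as np,cv2
def cloud(d,p):
    v,u=np.mgrid[:d.shape[0],:d.shape[1]]
    c=np.stack([(u-p['cx'])*d/p['fx'],-(v-p['cy'])*d/p['fy'],-d],-1)
    return c@np.array(p['orientation']).T+np.array(p['eye'])
def pix(P,p):
    c=(np.atleast_2d(P)-p['eye'])@np.array(p['orientation'])
    return np.c_[p['cx']+p['fx']*c[:,0]/-c[:,2],p['cy']+p['fy']*c[:,1]/c[:,2]]
E
python3 - <<'E'
from h import *
np.set_printoptions(precision=1,suppress=True)
out=[]
for n,(r0,r1,c0,c1) in dict(side=(130,220,255,320),top=(125,195,185,275)).items():
    z=np.load(f"pics/{n}.npz");W=cloud(z['d'],z)[r0:r1,c0:c1];im=z['im'][r0:r1,c0:c1]
    H=W[...,2];ok=z['d'][r0:r1,c0:c1]>0
    m=ok&(H>185)&(H<320);P=W[m]
    print(n,'bar',len(P),P.mean(0),P.min(0),P.max(0))
    for lo,hi in((10,28),(30,75),(150,180),(235,285)):
        m=ok&(H>lo)&(H<hi);Q=W[m]
        if len(Q)>3:
            r=cv2.minAreaRect(Q[:,:2].astype(np.float32));print(lo,hi,len(Q),np.median(Q,0),r)
    t=ok&(H>255)&(H<300);print(W[t][:60])
    out.append(cv2.resize(im,(390,540) if n=='side' else (400,540*400//540),interpolation=2))
a=np.zeros((540,800,3),np.uint8);a[:540,:390]=out[0];a[:out[1].shape[0],400:]=out[1]
cv2.imwrite('pics/crop.png',a[:,:,::-1])
E
```

```text
side bar 127 [600.6  42.1 241.7] [590.3  18.5 186. ] [617.   80.7 271.4]
10 28 1127 [597.2  77.6  19.8] ((637.1575317382812, 187.021240234375), (466.6772766113281, 173.64369201660156), 73.95884704589844)
30 75 513 [604.1  44.4  45.4] ((621.626708984375, 192.0282745361328), (422.1650390625, 135.83804321289062), 82.36283111572266)
150 180 164 [609.6  67.1 160.5] ((615.4481201171875, 110.96441650390625), (166.29913330078125, 41.48945999145508), 79.17179107666016)
235 285 83 [601.2  38.  261.5] ((602.999755859375, 49.004058837890625), (62.516883850097656, 13.900505065917969), 81.39293670654297)
[[602.2  80.7 262.9]
 [605.3  78.7 264.4]
 [608.   75.  267.6]
 [612.7  79.1 262.8]
 [601.5  77.  261.7]
 [602.6  67.1 271.4]
 [607.8  73.2 264.5]
 [611.8  74.6 262.4]
 [600.7  72.8 261. ]
 [603.3  68.7 264.7]
 [605.8  64.6 268.5]
 [611.8  73.6 258.4]
 [599.4  66.9 262.2]
 [602.2  63.7 264.9]
 [606.7  66.9 260.9]
 [609.4  63.3 264.2]
 [597.2  57.2 267.3]
 [601.2  58.7 265.2]
 [604.9  58.8 264.4]
 [608.1  57.7 265. ]
 [599.1  63.5 255.6]
 [600.9  56.6 262.3]
 [605.1  58.6 259.6]
 [607.3  53.6 264.3
[... 1922 characters left out ...]
259.5]
 [603.6  71.9 262.1]
 [604.   68.9 260.6]
 [603.8  65.8 261.3]
 [603.5  62.6 262.3]
 [603.9  59.6 260.7]
 [603.8  56.5 261. ]
 [602.   53.  267.3]
 [603.5  50.3 261.9]
 [604.   47.3 260. ]
 [603.1  44.  263.3]
 [603.6  41.  261.3]
 [602.9  37.8 263.8]
 [602.7  34.7 264.2]
 [603.9  31.8 259.9]
 [603.2  28.6 262.3]
 [602.7  25.5 264.1]
 [602.6  22.4 264.2]
 [602.   19.2 266.6]
 [600.1  77.9 263.5]
 [601.8  75.3 257.2]
 [600.5  71.9 261.9]
 [599.6  68.6 265. ]
 [599.5  65.5 265.2]
 [599.3  62.3 266. ]
 [599.5  59.3 265.2]
 [599.6  56.3 264.6]
 [601.   53.5 259.5]
 [600.4  50.3 261.4]
 [599.5  47.  264.8]
 [599.7  44.  263.8]
 [600.4  41.  261.4]
 [600.6  38.  260.3]
 [600.5  34.9 260.7]]
```

View pics/crop.png

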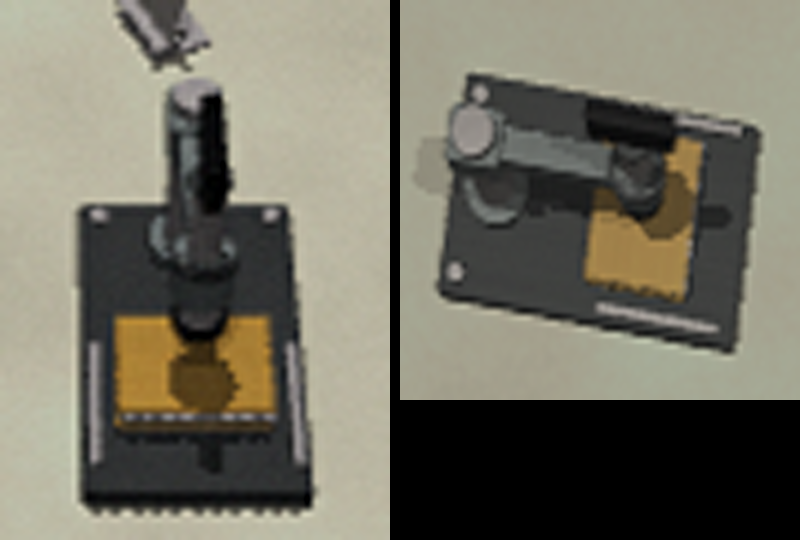

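The crop shows a black bar in line with the arm. The bar is centred near (603,48) with its top at z≈263, and the stand's yaw is about -9.5°. I'll move to hover above it.

Request:
drive_tool --deltas '[[[0, 0, -14.5], [0, 0, -0.108]], [[0, 0, -14.5], [0, 0, -0.108]], [[0, 0, -14.5], [0, 0, -0.108]], [[0, 0, -14.5], [0, 0, -0.108]], [[0, 0, -14.5], [0, 0, -0.108]], [[0, 0, -14.5], [0, 0, -0.108]], [[0, 0, -14.5], [0, 0, -0.108]], [[0, 0, -14.5], [0, 0, -0.108]], [[0, 0, -14.5], [0, 0, -0.108]]]'

```text
time: 0.85
position: [219.7, -476.7, 335.2]
eef_rot: [[0.161, 0.987, -0.0], [0.987, -0.161, 0.001], [0.001, -0.0, -1.0]]
wrist_force: [0.3, 1.0, -0.1]
width: 1.004
grasp_force: 0.0
```

Request:
drive_tool --deltas '[[[31, 15.5, 0], [0, 0, 0]], [[31, 15.5, 0], [0, 0, 0]], [[31, 15.5, 0], [0, 0, 0]], [[31, 15.5, 0], [0, 0, 0]], [[31, 15.5, 0], [0, 0, 0]], [[31, 15.5, 0], [0, 0, 0]], [[31, 15.5, 0], [0, 0, 0]], [[31, 15.5, 0], [0, 0, 0]], [[31, 15.5, 0], [0, 0, 0]], [[31, 15.5, 0], [0, 0, 0]], [[31, 15.5, 0], [0, 0, 0]], [[31, 15.5, 0], [0, 0, 0]], [[31, 15.5, 0], [0, 0, 0]], [[31, 15.5, 0], [0, 0, 0]], [[31, 15.5, 0], [0, 0, 0]], [[31, 15.5, 0], [0, 0, 0]], [[31, 15.5, 0], [0, 0, 0]], [[31, 15.5, 0], [0, 0, 0]], [[0, 0, 0], [0, 0, 0]], [[0, 0, 0], [0, 0, 0]]]'

```text
time: 2.52
position: [587.9, 28.1, 333.7]
eef_rot: [[0.164, 0.986, -0.002], [0.986, -0.164, 0.0], [-0.0, -0.002, -1.0]]
wrist_force: [-0.3, -0.0, -0.2]
width: 1.001
grasp_force: 0.0
```

Run:
```python
from bench import bot
from h import *
np.set_printoptions(precision=2,suppress=True)
s=bot.observe();print(s['position'],s['eef_rot'],s['joints'],s['wrist_force'],s['time'])
p=bot.camera_params('wrist');print(p)
im,d=bot.capture('wrist');np.savez("pics/w1.npz",im=im,d=d,**{k:np.array(v) for k,v in p.items()})
W=cloud(d,p);m=(d>0)&(W[...,2]>235)&(W[...,2]<285)&(np.hypot(W[...,0]-603,W[...,1]-48)<60)
P=W[m];print(len(P),P.mean(0),np.median(P,0),cv2.minAreaRect(P[:,:2].astype(np.float32)))
o=np.ascontiguousarray(im[:,:,::-1]);q=pix([602.7,48.3,263],p)[0];cv2.circle(o,(int(q[0]),int(q[1])),3,(0,0,255),1)
cv2.imwrite('pics/w1.png',o)
```

```text
[587.86  28.14 333.69] [[ 0.16  0.99 -0.  ]
 [ 0.99 -0.16  0.  ]
 [-0.   -0.   -1.  ]] [-0.15  0.42  1.02 -0.    1.7   0.01] [-0.31 -0.01 -0.21] 2.5167
{'fx': 297.3071506008844, 'fy': 297.3071506008844, 'cx': 249.37839996743313, 'cy': 189.47304802498337, 'eye': array([601.98, 109.71, 513.71]), 'orientation': array([[ 0.99,  0.15,  0.05],
       [-0.16,  0.94,  0.31],
       [-0.  , -0.32,  0.95]])}
1228 [605.71  54.38 261.94] [605.73  54.93 262.88] ((605.7676391601562, 52.142696380615234), (62.64995193481445, 14.094127655029297), 81.17244720458984)
```

View pics/w1.png

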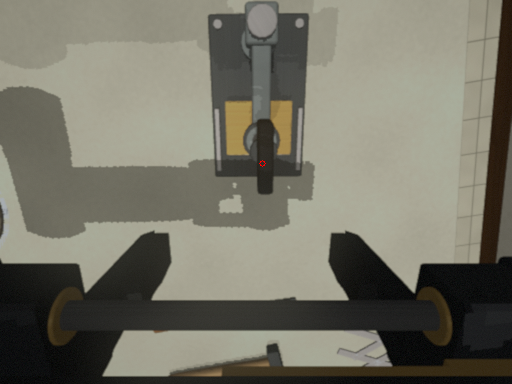

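The wrist view shows the bar at about (264,157), between the finger tips in column. I'll move closer above it and measure again against the fingertips.

Request:
drive_tool --deltas '[[[6, 3.2, 0], [0, 0, 0]], [[6, 3.2, 0], [0, 0, 0]], [[6, 3.2, 10], [0, 0, 0]], [[6, 3.2, 12], [0, 0, 0]], [[0, 0, 12], [0, 0, 0]], [[0, 0, 12], [0, 0, 0]], [[0, 0, 12], [0, 0, 0]], [[0, 0, 0], [0, 0, 0]], [[0, 0, 0], [0, 0, 0]]]'

```text
time: 3.32
position: [603.9, 48.7, 275.8]
eef_rot: [[0.166, 0.986, -0.002], [0.986, -0.166, 0.0], [-0.0, -0.002, -1.0]]
wrist_force: [0.7, -0.1, -0.1]
width: 1.001
grasp_force: 0.0
```

Run:
```python
from bench import bot
from h import *
np.set_printoptions(precision=2,suppress=True)
s=bot.observe();print(s['position'],s['eef_rot'],s['joints'],s['wrist_force'],s['time'])
p=bot.camera_params('wrist');T=s['position']
im,d=bot.capture('wrist');np.savez("pics/w2.npz",im=im,d=d,**{k:np.array(v) for k,v in p.items()})
W=cloud(d,p);m=(d>0)&(W[...,2]>258)&(W[...,2]<270)&(np.hypot(W[...,0]-605,W[...,1]-50)<38)
P=W[m];r=cv2.minAreaRect(P[:,:2].astype(np.float32));print(len(P),np.median(P,0),r)
# fingertips: lowest points between z near TCP, lateral offset in tool frame
L=(W-T)@np.array(s['eef_rot']);f=(d>0)&(np.abs(L[...,1])>25)&(np.abs(L[...,1])<70)&(L[...,2]>-15)&(L[...,2]<8)&(np.abs(L[...,0])<25)
for sg in(-1,1):
    Q=L[f&(sg*L[...,1]>0)];print('finger',len(Q),np.median(Q,0) if len(Q) else 0,Q.min(0),Q.max(0))
b=np.array([*r[0],262])-T;print('bar in tool',b@np.array(s['eef_rot']))
cv2.imwrite('pics/w2.png',im[:,:,::-1])
```

```text
[603.95  48.75 275.82] [[ 0.17  0.99 -0.  ]
 [ 0.99 -0.17  0.  ]
 [-0.   -0.   -1.  ]] [-0.11  0.47  1.09  0.    1.58  0.05] [ 0.68 -0.09 -0.09] 3.3167
1632 [605.97  54.75 263.  ] ((605.4126586914062, 51.691497802734375), (63.82277297973633, 13.397576332092285), 81.04164123535156)Traceback (most recent call last):
  File "<stdin>", line 12, in <module>
    return umr_minimum(a, axis, None, out, keepdims, initial, where)
ValueError: zero-size array to reduction operation minimum which has no identity
```

Run:
```python
from bench import bot
from h import *
np.set_printoptions(precision=1,suppress=True)
z=np.load('pics/w2.npz');s=bot.observe();T=np.array(s['position']);R=np.array(s['eef_rot'])
im=np.ascontiguousarray(z['im'][:,:,::-1]);d=z['d'];L=(cloud(d,z)-T)@R
print('bar in tool',(np.array([605.4,51.7,262])-T)@R)
for r in (225,235,245,255,270): print(r,[ (c,L[r,c].round(0).tolist()) for c in (110,130,150,160,350,360,380,400) if d[r,c]>0])
for P in ([0,44,0],[0,-44,0],[9,44,0],[9,-44,0],[-9,44,0],[-9,-44,0]):
    q=pix(R@np.array(P)+T,z)[0];cv2.circle(im,(int(q[0]),int(q[1])),2,(0,0,255),-1)
cv2.imwrite('pics/w2.png',im)
```

```text
bar in tool [ 3.2  0.6 14.8]
225 [(110, [-132.0, -235.0, 276.0]), (130, [-134.0, -203.0, 278.0]), (150, [-133.0, -168.0, 278.0]), (160, [-133.0, -151.0, 277.0]), (350, [-133.0, 169.0, 279.0]), (360, [-133.0, 186.0, 278.0]), (380, [-133.0, 219.0, 278.0]), (400, [-132.0, 252.0, 276.0])]
235 [(110, [-151.0, -238.0, 276.0]), (130, [-152.0, -205.0, 277.0]), (150, [11.0, -52.0, -39.0]), (160, [9.0, -48.0, -36.0]), (350, [11.0, 53.0, -39.0]), (360, [-151.0, 188.0, 277.0]), (380, [-152.0, 222.0, 278.0]), (400, [-151.0, 256.0, 278.0])]
245 [(110, [-171.0, -241.0, 277.0]), (130, [-170.0, -206.0, 276.0]), (150, [9.0, -50.0, -47.0]), (160, [9.0, -45.0, -47.0]), (350, [9.0, 51.0, -46.0]), (360, [11.0, 54.0, -49.0]), (380, [-170.0, 224.0, 277.0]), (400, [-171.0, 260.0, 278.0])]
255 [(110, [-191.0, -245.0, 278.0]), (130, [10.0, -55.0, -58.0]), (150, [9.0, -47.0, -57.0]), (160, [6.0, -44.0, -50.0]), (350, [9.0, 47.0, -56.0]), (360, [9.0, 52.0, -56.0]), (380, [-190.0, 227.0, 278.0]), (400, [-190.0, 262.0, 277.0])]
270 [(110, [11.0, -59.0, -71.0]), (130, [9.0, -51.0, -69.0]), (150, [5.0, -45.0, -63.0]), (160, [-1.0, -44.0, -53.0]), (350, [6.0, 46.0, -63.0]), (360, [9.0, 48.0, -69.0]), (380, [11.0, 55.0, -71.0]), (400, [-220.0, 266.0, 276.0])]
```

View pics/w2.png

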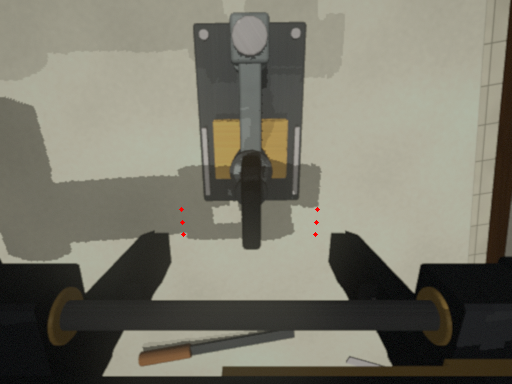

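The wrist view puts the bar within about 1 mm across and 3 mm along the tool. The visible finger ends sit at tool z≈-36 rather than 0, so I'll check the fingers' real extent with the side camera.

Run:
```python
from bench import bot
from h import *
np.set_printoptions(precision=1,suppress=True)
s=bot.observe();T=np.array(s['position']);R=np.array(s['eef_rot'])
p=bot.camera_params('side');im,d=bot.capture('side');L=(cloud(d,p)-T)@R
for y0 in range(-66,70,6):
    m=(d>0)&(abs(L[...,0])<25)&(L[...,1]>=y0)&(L[...,1]<y0+6)&(L[...,2]<60)&(L[...,2]>-120)
    if m.any(): print(y0,m.sum(),'x',L[m][:,0].min(),L[m][:,0].max(),'z',L[m][:,2].min(),L[m][:,2].max())
q=pix(T,p)[0].astype(int);print(q)
for r in ([0,44,0],[0,-44,0]):
    a=pix(T+R@np.array(r),p)[0].astype(int);im[a[1],a[0]]=(255,0,0)
c=im[q[1]-50:q[1]+50,q[0]-60:q[0]+60,::-1];cv2.imwrite('pics/s2.png',cv2.resize(c,(720,600),interpolation=0))
```

```text
-66 1 x 12.45552764781189 12.45552764781189 z -119.26580722237574 -119.26580722237574
-60 20 x -13.282626073190311 21.63093753971151 z -119.7783397997428 -34.97068046858605
-54 26 x -22.018654545205518 21.387284284376317 z -116.13695371391383 -33.48455401737267
-48 12 x -24.2089061507798 24.693895849919308 z -117.34049919359967 -51.8762714074104
-42 3 x -24.1927838243856 -21.87808853408854 z -118.22827004683965 -108.59742497517294
-36 2 x -21.936738943526954 -21.728460232911143 z -116.16915457792653 -115.99861877826255
-30 2 x -21.182282711809112 -18.91481768454407 z -115.53803520157031 -113.42544724306296
-24 4 x -24.64657379613891 -19.108062137551197 z -117.07497741662142 -108.5228283486525
-18 9 x -24.260122922092116 7.645435077231069 z -116.74924214164972 57.86190642082988
-12 24 x -24.89362011733496 22.20543927579297 z -118.4865239029494 55.201617076590495
-6 22 x -21.385442617709998 23.516212575700628 z -115.51815439464356 17.57181460399179
0 20 x -24.731155702531172 20.587680318706127 z -116.84240852951767 17.522741957292723
6 6 x -22.831240281211944 4.073801006867723 z -117.29510365308313 52.97062179532912
12 4 x -24.289221558029574 -20.374407185426467 z -118.66067866583165 -114.00858455232326
18 3 x -24.005648586018786 -23.53803787494242 z -118.4635859009149 -109.37534371699137
24 4 x -20.986227601316152 20.92848974762997 z -117.54301003420377 -112.30402216665436
30 7 x -24.543784452404832 20.753668855558494 z -117.98443497499115 -110.40053740130605
36 8 x -22.92339083350578 21.22116348531709 z -118.12842410110625 -108.93627387803626
42 36 x -22.319817492646102 23.083840359875527 z -117.05981886091884 -33.61188657897412
48 29 x -24.995867581509156 12.882216731481142 z -119.56468437889116 -35.12181873886518
54 11 x -10.999909784601734 -7.218489078977449 z -76.69058403829098 -41.42766006444303
60 1 x -10.241803400255915 -10.241803400255915 z -119.00673043730396 -119.00673043730396
[290 149]
```

View pics/s2.png

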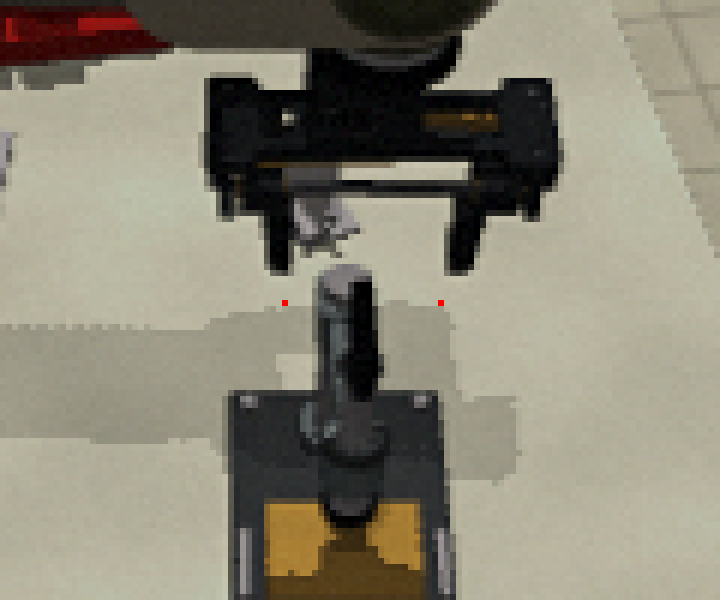

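Both cameras agree that the finger ends are about 34 mm short of the reported TCP. I'll trust the pictures: TCP at about 204 puts the tips near 238 and still keeps the body clear of the bar top under either reading. I'll descend and close gently.

Request:
drive_tool --deltas '[[[1.5, 0.3, 0], [0, 0, 0]], [[1.5, 0.3, 0], [0, 0, 0]], [[0, 0, 8], [0, 0, 0]], [[0, 0, 8], [0, 0, 0]], [[0, 0, 8], [0, 0, 0]], [[0, 0, 8], [0, 0, 0]], [[0, 0, 8], [0, 0, 0]], [[0, 0, 8], [0, 0, 0]], [[0, 0, 8], [0, 0, 0]], [[0, 0, 8], [0, 0, 0]], [[0, 0, 8], [0, 0, 0]], [[0, 0, 0], [0, 0, 0]]]'

```text
time: 4.42
position: [604.7, 51.5, 202.9]
eef_rot: [[0.166, 0.986, -0.003], [0.986, -0.166, 0.0], [-0.0, -0.003, -1.0]]
wrist_force: [-0.4, -0.0, 0.1]
width: 0.998
grasp_force: 0.0
```

Request:
drive_tool --deltas '[[[0, 0, 0], [0, 0, 0]], [[0, 0, 0], [0, 0, 0]], [[0, 0, 0], [0, 0, 0]], [[0, 0, 0], [0, 0, 0]], [[0, 0, 0], [0, 0, 0]], [[0, 0, 0], [0, 0, 0]], [[0, 0, 0], [0, 0, 0]], [[0, 0, 0], [0, 0, 0]], [[0, 0, 0], [0, 0, 0]], [[0, 0, 0], [0, 0, 0]], [[0, 0, 0], [0, 0, 0]], [[0, 0, 0], [0, 0, 0]]]' --gripper 0 --force 15

```text
time: 5.42
position: [604.7, 51.5, 204.8]
eef_rot: [[0.166, 0.986, -0.002], [0.986, -0.166, 0.0], [-0.0, -0.002, -1.0]]
wrist_force: [-2.8, 0.8, -0.1]
width: 0.157
grasp_force: 15.0
```

The fingers have gripped the bar at 13.8 mm. Now I'll twist it open in two stages.

Request:
drive_tool --deltas '[[[0, 0, 0], [0, 0, 0]], [[0, 0, 0], [0, 0, 0]], [[0, 0, 0], [0, 0, -0.05]], [[0, 0, 0], [0, 0, -0.05]], [[0, 0, 0], [0, 0, -0.05]], [[0, 0, 0], [0, 0, -0.05]], [[0, 0, 0], [0, 0, -0.05]], [[0, 0, 0], [0, 0, -0.05]], [[0, 0, 0], [0, 0, 0]]]' --force 30

```text
time: 6.17
position: [604.8, 51.3, 204.8]
eef_rot: [[-0.135, 0.991, -0.001], [0.991, 0.135, -0.0], [0.0, -0.001, -1.0]]
wrist_force: [-5.8, -0.5, 1.9]
width: 0.153
grasp_force: 30.0
```

Forces are small, so I'll continue to about 1.12 rad.

Request:
drive_tool --deltas '[[[0, 0, 0], [0, 0, -0.06]], [[0, 0, 0], [0, 0, -0.06]], [[0, 0, 0], [0, 0, -0.06]], [[0, 0, 0], [0, 0, -0.06]], [[0, 0, 0], [0, 0, -0.06]], [[0, 0, 0], [0, 0, -0.06]], [[0, 0, 0], [0, 0, -0.06]], [[0, 0, 0], [0, 0, -0.06]], [[0, 0, 0], [0, 0, -0.06]], [[0, 0, 0], [0, 0, -0.06]], [[0, 0, 0], [0, 0, -0.06]], [[0, 0, 0], [0, 0, -0.06]], [[0, 0, 0], [0, 0, -0.06]], [[0, 0, 0], [0, 0, -0.06]], [[0, 0, 0], [0, 0, 0]], [[0, 0, 0], [0, 0, 0]], [[0, 0, 0], [0, 0, 0]]]'

```text
time: 7.58
position: [605.4, 51.4, 205.0]
eef_rot: [[-0.826, 0.564, 0.0], [0.564, 0.826, -0.0], [-0.0, 0.0, -1.0]]
wrist_force: [-2.4, -0.8, 3.3]
width: 0.153
grasp_force: 30.0
```

Run:
```python
from bench import bot
from h import *
np.set_printoptions(precision=2,suppress=True)
s=bot.observe();R=np.array(s['eef_rot']);print(s['position'],'yaw',np.arctan2(R[1,0],R[0,0])-1.404,s['moment'],s['wrist_force'],s['joints'])
p=bot.camera_params('wrist');im,d=bot.capture('wrist');W=cloud(d,p)
m=(d>0)&(W[...,2]>252)&(W[...,2]<272)&(np.hypot(W[...,0]-605,W[...,1]-51)<40)
P=W[m];print(len(P),np.median(P,0),cv2.minAreaRect(P[:,:2].astype(np.float32)))
cv2.imwrite('pics/w3.png',im[:,:,::-1])
```

```text
[605.35  51.38 205.02] yaw 1.1380439526059485 [-0.13  0.32  0.04] [-2.4  -0.76  3.29] [-0.11  0.5   1.23 -0.    1.42 -1.08]
4411 [596.37  58.06 263.04] ((599.6605224609375, 55.329437255859375), (45.47193145751953, 39.936973571777344), 4.319921493530273)
```

View pics/w3.png

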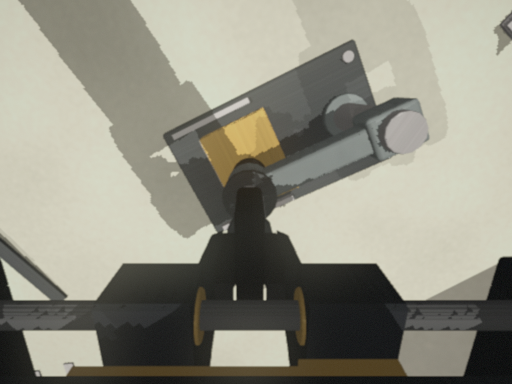

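The view shows the bar at (250,200), held along the tool axis and turned relative to the arm, so it's unlocked. The spring lift shows as 3.3 N. I'll push down 30 mm first, then feel for the stack.

Request:
drive_tool --deltas '[[[0, 0, 3], [0, 0, 0]], [[0, 0, 3], [0, 0, 0]], [[0, 0, 3], [0, 0, 0]], [[0, 0, 3], [0, 0, 0]], [[0, 0, 3], [0, 0, 0]], [[0, 0, 3], [0, 0, 0]], [[0, 0, 3], [0, 0, 0]], [[0, 0, 3], [0, 0, 0]], [[0, 0, 0], [0, 0, 0]]]'

```text
time: 8.38
position: [605.3, 51.4, 180.1]
eef_rot: [[-0.827, 0.563, -0.0], [0.563, 0.827, 0.0], [0.0, -0.0, -1.0]]
wrist_force: [-1.1, -0.9, 1.5]
width: 0.158
grasp_force: 30.0
```

Request:
drive_tool --deltas '[[[0, 0, 2], [0, 0, 0]], [[0, 0, 2], [0, 0, 0]], [[0, 0, 2], [0, 0, 0]], [[0, 0, 0], [0, 0, 0]], [[0, 0, 0], [0, 0, 0]]]'

```text
time: 8.8
position: [605.3, 51.4, 174.6]
eef_rot: [[-0.827, 0.563, -0.0], [0.563, 0.827, -0.0], [0.0, -0.0, -1.0]]
wrist_force: [-1.7, -0.4, 2.3]
width: 0.155
grasp_force: 30.0
```

Request:
drive_tool --deltas '[[[0, 0, 1.5], [0, 0, 0]], [[0, 0, 1.5], [0, 0, 0]], [[0, 0, 0], [0, 0, 0]], [[0, 0, 0], [0, 0, 0]]]'

```text
time: 9.13
position: [605.3, 51.4, 171.6]
eef_rot: [[-0.827, 0.563, -0.0], [0.563, 0.827, -0.0], [0.0, -0.0, -1.0]]
wrist_force: [-0.6, -1.4, 3.0]
width: 0.159
grasp_force: 30.0
```

Request:
drive_tool --deltas '[[[0, 0, 1.5], [0, 0, 0]], [[0, 0, 1.5], [0, 0, 0]], [[0, 0, 0], [0, 0, 0]], [[0, 0, 0], [0, 0, 0]]]'

```text
time: 9.47
position: [605.3, 51.4, 168.6]
eef_rot: [[-0.827, 0.563, -0.0], [0.563, 0.827, 0.0], [0.0, -0.0, -1.0]]
wrist_force: [-0.2, -1.6, 1.9]
width: 0.155
grasp_force: 30.0
```

Request:
drive_tool --deltas '[[[0, 0, 1], [0, 0, 0]], [[0, 0, 1], [0, 0, 0]], [[0, 0, 0], [0, 0, 0]], [[0, 0, 0], [0, 0, 0]]]'

```text
time: 9.8
position: [605.3, 51.4, 166.7]
eef_rot: [[-0.827, 0.563, -0.0], [0.563, 0.827, 0.0], [0.0, -0.0, -1.0]]
wrist_force: [0.3, -0.7, 3.1]
width: 0.155
grasp_force: 30.0
```

Request:
drive_tool --deltas '[[[0, 0, 1], [0, 0, 0]], [[0, 0, 1], [0, 0, 0]], [[0, 0, 0], [0, 0, 0]], [[0, 0, 0], [0, 0, 0]]]'

```text
time: 10.13
position: [605.3, 51.4, 164.7]
eef_rot: [[-0.827, 0.563, 0.0], [0.563, 0.827, 0.0], [0.0, 0.0, -1.0]]
wrist_force: [0.1, -1.6, 2.8]
width: 0.157
grasp_force: 30.0
```

Request:
drive_tool --deltas '[[[0, 0, 1], [0, 0, 0]], [[0, 0, 1], [0, 0, 0]], [[0, 0, 0], [0, 0, 0]], [[0, 0, 0], [0, 0, 0]]]'

```text
time: 10.47
position: [605.3, 51.4, 162.6]
eef_rot: [[-0.827, 0.563, -0.0], [0.563, 0.827, 0.0], [0.0, -0.0, -1.0]]
wrist_force: [-0.3, -1.7, 2.2]
width: 0.154
grasp_force: 30.0
```

Request:
drive_tool --deltas '[[[0, 0, 1], [0, 0, 0]], [[0, 0, 0], [0, 0, 0]], [[0, 0, 0], [0, 0, 0]]]'

```text
time: 10.72
position: [605.3, 51.4, 161.9]
eef_rot: [[-0.827, 0.563, 0.0], [0.563, 0.827, -0.0], [-0.0, 0.0, -1.0]]
wrist_force: [-0.3, -1.5, 4.2]
width: 0.154
grasp_force: 30.0
```

Request:
drive_tool --deltas '[[[0, 0, 1.5], [0, 0, 0]], [[0, 0, 0], [0, 0, 0]], [[0, 0, 0], [0, 0, 0]], [[0, 0, 0], [0, 0, 0]]]'

```text
time: 11.05
position: [605.3, 51.4, 160.7]
eef_rot: [[-0.827, 0.563, 0.0], [0.563, 0.827, -0.0], [-0.0, 0.0, -1.0]]
wrist_force: [-1.5, -1.5, 4.8]
width: 0.154
grasp_force: 30.0
```

Request:
drive_tool --deltas '[[[0, 0, 1], [0, 0, 0]], [[0, 0, 0], [0, 0, 0]], [[0, 0, 0], [0, 0, 0]], [[0, 0, 0], [0, 0, 0]]]'

```text
time: 11.38
position: [605.4, 51.4, 160.0]
eef_rot: [[-0.827, 0.563, 0.001], [0.563, 0.827, -0.0], [-0.001, 0.0, -1.0]]
wrist_force: [-3.0, -1.6, 7.8]
width: 0.154
grasp_force: 30.0
```

Run:
```python
from bench import bot
from h import *
F=[]
for i in range(8):
    im,d=bot.capture('side');s=bot.observe();F.append(s['wrist_force'])
print(np.round(F,2)[:,2],np.mean(F,0),s['position'],s['time'])
```

```text
[7.51 7.4  7.42 6.57 7.2  6.83 7.34 7.78] [-2.30769437 -1.92509046  7.25607008] [605.37336327  51.43872026 159.94219005] 11.7833
```

Contact was at about z=162.3. The foot now bears with about 4.7 N, and I want roughly 8 N.

Request:
drive_tool --deltas '[[[0, 0, 1], [0, 0, 0]], [[0, 0, 0.8], [0, 0, 0]], [[0, 0, 0], [0, 0, 0]], [[0, 0, 0], [0, 0, 0]], [[0, 0, 0], [0, 0, 0]]]'

```text
time: 12.2
position: [605.4, 51.4, 158.6]
eef_rot: [[-0.827, 0.563, 0.001], [0.563, 0.827, -0.0], [-0.001, 0.0, -1.0]]
wrist_force: [-3.2, -1.7, 9.5]
width: 0.157
grasp_force: 30.0
```

Run:
```python
from bench import bot
from h import *
F=[]
for i in range(6):
    im,d=bot.capture('side');s=bot.observe();F.append(s['wrist_force'])
print(np.round(F,2)[:,2],np.mean(F,0),s['position'],s['time'])
```

```text
[10.31 10.25 10.16 10.17 11.06 10.34] [-3.42915416 -1.76875705 10.38142864] [605.40267096  51.3911762  158.61399701] 12.5
```

The foot is at about 7.8 N. Now I'll lock it by turning the bar back.

Request:
drive_tool --deltas '[[[0, 0, 0], [0, 0, 0.06]], [[0, 0, 0], [0, 0, 0.06]], [[0, 0, 0], [0, 0, 0.06]], [[0, 0, 0], [0, 0, 0.06]], [[0, 0, 0], [0, 0, 0.06]], [[0, 0, 0], [0, 0, 0.06]], [[0, 0, 0], [0, 0, 0.06]], [[0, 0, 0], [0, 0, 0.06]], [[0, 0, 0], [0, 0, 0.06]], [[0, 0, 0], [0, 0, 0.06]], [[0, 0, 0], [0, 0, 0.06]], [[0, 0, 0], [0, 0, 0.06]], [[0, 0, 0], [0, 0, 0.06]], [[0, 0, 0], [0, 0, 0.06]], [[0, 0, 0], [0, 0, 0.06]], [[0, 0, 0], [0, 0, 0.06]], [[0, 0, 0], [0, 0, 0.06]], [[0, 0, 0], [0, 0, 0.06]], [[0, 0, 0], [0, 0, 0]], [[0, 0, 0], [0, 0, 0]]]'

```text
time: 14.17
position: [604.8, 51.9, 158.6]
eef_rot: [[0.107, 0.994, -0.0], [0.994, -0.107, 0.0], [0.0, -0.0, -1.0]]
wrist_force: [-7.1, 0.4, 11.4]
width: 0.155
grasp_force: 30.0
```

Request:
drive_tool --deltas '[[[0, 0, 0], [0, 0, 0.03]], [[0, 0, 0], [0, 0, 0.03]], [[0, 0, 0], [0, 0, 0.03]], [[0, 0, 0], [0, 0, 0]], [[0, 0, 0], [0, 0, 0]], [[0, 0, 0], [0, 0, 0]]]'

```text
time: 14.67
position: [604.9, 51.9, 158.6]
eef_rot: [[0.194, 0.981, -0.0], [0.981, -0.194, 0.0], [0.0, -0.0, -1.0]]
wrist_force: [-5.9, -0.4, 11.6]
width: 0.159
grasp_force: 30.6
```

Run:
```python
from bench import bot
from h import *
s=bot.observe();R=np.array(s['eef_rot']);print(s['position'],np.arctan2(R[1,0],R[0,0])-1.404,s['moment'],s['wrist_force'],s['time'])
```

```text
[604.86863679  51.90166926 158.57747811] -0.028770867640903752 [-0.03843585  0.95466391  0.57604924] [-5.88883624 -0.39673251 11.5644222 ] 14.6667
```

There's a 0.58 N·m moment, so the bar is against the locked stop. I'll release and lift clear.

Request:
drive_tool --deltas '[[[0, 0, 0], [0, 0, 0]], [[0, 0, 0], [0, 0, 0]], [[0, 0, 0], [0, 0, 0]], [[0, 0, 0], [0, 0, 0]], [[0, 0, 0], [0, 0, 0]], [[0, 0, 0], [0, 0, 0]], [[0, 0, 0], [0, 0, 0]], [[0, 0, 0], [0, 0, 0]], [[0, 0, 0], [0, 0, 0]]]' --gripper 1

```text
time: 15.42
position: [605.3, 51.4, 157.5]
eef_rot: [[0.196, 0.981, -0.0], [0.981, -0.196, 0.0], [0.0, -0.0, -1.0]]
wrist_force: [0.3, -0.0, 0.3]
width: 0.816
grasp_force: 0.0
```

Request:
drive_tool --deltas '[[[0, 0, -4], [0, 0, 0]], [[0, 0, -8], [0, 0, 0]], [[0, 0, -10], [0, 0, 0]], [[0, 0, -10], [0, 0, 0]], [[0, 0, -10], [0, 0, 0]], [[0, 0, -10], [0, 0, 0]], [[0, 0, -10], [0, 0, 0]], [[0, 0, -10], [0, 0, 0]], [[0, 0, 0], [0, 0, 0]], [[0, 0, 0], [0, 0, 0]]]'

```text
time: 16.25
position: [605.4, 51.4, 229.9]
eef_rot: [[0.196, 0.981, 0.001], [0.981, -0.196, -0.0], [0.0, 0.001, -1.0]]
wrist_force: [0.4, -0.2, -0.4]
width: 1.0
grasp_force: 0.0
```

Run:
```python
from bench import bot
from h import *
s=bot.observe();print(s['position'],s['wrist_force'],s['time'])
p=bot.camera_params('wrist');im,d=bot.capture('wrist');W=cloud(d,p)
m=(d>0)&(W[...,2]>205)&(W[...,2]<230)&(np.hypot(W[...,0]-605,W[...,1]-51)<40)
P=W[m];print(len(P),np.median(P,0),cv2.minAreaRect(P[:,:2].astype(np.float32)))
cv2.imwrite('pics/w4.png',im[:,:,::-1])
```

```text
[605.41311106  51.41136182 229.89984374] [ 0.42684906 -0.22192749 -0.39749164] 16.25
1689 [606.18367873  55.76877553 216.92008811] ((605.6953125, 51.71428680419922), (63.96046829223633, 14.007906913757324), 84.06281280517578)
```

View pics/w4.png

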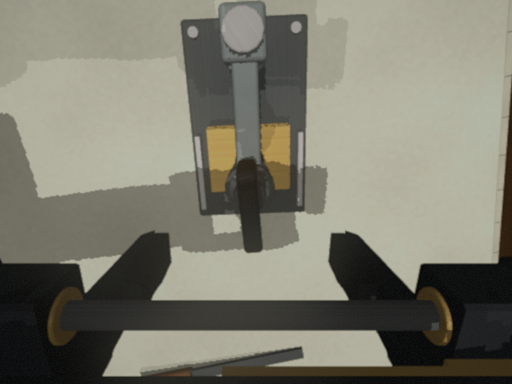

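The bar is back in line with the arm to about 0.05 rad, and its top is at 217, down about 46 mm. I'll lift a bit more and check that it holds over a second.

Request:
drive_tool --deltas '[[[0, 0, -10], [0, 0, 0]], [[0, 0, -10], [0, 0, 0]], [[0, 0, -10], [0, 0, 0]], [[0, 0, -10], [0, 0, 0]], [[0, 0, 0], [0, 0, 0]], [[0, 0, 0], [0, 0, 0]], [[0, 0, 0], [0, 0, 0]], [[0, 0, 0], [0, 0, 0]], [[0, 0, 0], [0, 0, 0]], [[0, 0, 0], [0, 0, 0]], [[0, 0, 0], [0, 0, 0]], [[0, 0, 0], [0, 0, 0]]]'

```text
time: 17.3
position: [605.2, 51.4, 269.4]
eef_rot: [[0.196, 0.981, -0.0], [0.981, -0.196, 0.0], [-0.0, -0.0, -1.0]]
wrist_force: [0.6, -0.1, -0.1]
width: 1.005
grasp_force: 0.0
```

Run:
```python
from bench import bot
from h import *
for n in ('wrist','wrist','top'):
    p=bot.camera_params(n);im,d=bot.capture(n);W=cloud(d,p)
    m=(d>0)&(W[...,2]>205)&(W[...,2]<230)&(np.hypot(W[...,0]-605,W[...,1]-51)<40)
    P=W[m];print(len(P),np.median(P,0) if len(P) else '',cv2.minAreaRect(P[:,:2].astype(np.float32)) if len(P) else '')
    m=(d>0)&(W[...,2]>158)&(W[...,2]<185)&(abs(W[...,0]-620)<60)&(W[...,1]>75)&(W[...,1]<215)
    if m.any(): print('arm',cv2.minAreaRect(W[m][:,:2].astype(np.float32)))
z=np.load('pics/w2.npz');W=cloud(z['d'],z);m=(z['d']>0)&(W[...,2]>158)&(W[...,2]<185)&(abs(W[...,0]-620)<60)&(W[...,1]>75)&(W[...,1]<215);print('arm before',cv2.minAreaRect(W[m][:,:2].astype(np.float32)))
```

```text
1226 [606.11273743  55.22260698 216.96390958] ((605.68603515625, 51.73060607910156), (63.725730895996094, 14.013858795166016), 84.08260345458984)
arm ((619.3899536132812, 137.91290283203125), (113.64366149902344, 33.8726806640625), 81.7884750366211)
1226 [606.11544666  55.14680693 216.92454661] ((605.6969604492188, 51.71100997924805), (63.6575813293457, 13.995274543762207), 83.97962188720703)
arm ((620.4639282226562, 138.05691528320312), (113.75764465332031, 34.26192092895508), 83.0950698852539)
0  
arm ((623.7411499023438, 189.8730926513672), (2.528562068939209, 31.144084930419922), 84.74613952636719)
arm before ((624.9451293945312, 174.68833923339844), (39.37505340576172, 33.75044631958008), 81.46622467041016)
```

```bash
python3 -c "
from bench import bot
print(bot.close_job())"
```

```text
the job is handed in; nothing more can be done
None
```

I handed the job in with the rod locked about 46 mm below where it started and the gripper clear; the twist is an estimated 0.05 rad from the stop, the foot pressed at about 8 N just before locking (from the wrist force), and no verdict came back.

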